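# Lay the portion rule flush along the chopping board

## Task

Take the aluminium portion rule out of its rack, lay it flat on the open counter with its red handle up and let go of it. Then lift it clear of the counter again, still flat, and lay it on the counter, handle up, flush against the blue-edged long side of the chopping board, with neither end past the board's corners. Leave the bottle, bowl and jar where they stand.

Things in the scene. Friction and masses are not known exactly. Their poses are not given: they have to be found in the camera images.
- rule: Loose portion rule: aluminium bar 180 x 40 x 12 mm, black marks, red handle on one wide face. Starts upright on a narrow long side in the rack. Origin: middle of that narrow side. y runs along the bar, z across its 40 mm width (up in the rack), -x is the handle side (-x up when flat, handle up). 0.2 to 0.35 kg, mostly the bar. Stands alone on its edge; tipped over 25 degrees away from the handle it falls flat, but pushed low it slides.
- rule_mid (a point): Centre of the aluminium bar, 20 mm along the rule's z from the rule's origin; 6 mm above the counter when the rule lies flat. Same axes as the rule.
- rule_handle (a point): Middle of the red handle's outer end, 41 mm from rule_mid along the rule's -x; 47 mm above the counter when flat, handle up. The handle is a solid block 60 mm along the bar, 16 mm across it, standing 35 mm out from the middle of the wide face. Same axes as the rule.
- rack: Fixed dark wood rack. Origin: centre of underside. Base 90 x 190 x 8 mm, long along y. At y = +-75 mm a pair of cheeks (30 mm along y, tops 38 mm high, 40 mm over both) with a 16 mm slot, seat 20 mm above the counter. The rule stands in the slots along y, handle to the rack's -x, top 60 mm above the counter; the middle 120 mm is open down to the base.
- board: White plastic chopping board, fixed, 160 x 240 x 15 mm (x, y, z). The long side at its -x, roughly facing the robot, has a blue edge (a band 20 mm wide on top). Origin: centre of the underside, on the counter, z up. When the rule lies flush there, rule_mid is 100 mm from this origin along the board's -x. The counter between board and rack is clear, at least 200 mm wide.
- board_edge (a point): Middle of the foot of the board's blue edge, 80 mm from the board's origin along its -x. Same axes as the board.
- bottle: Brown glass bottle, 70 mm across, 170 mm tall, bystander. Origin: centre of its underside.
- bowl: Blue bowl, 100 mm across, 55 mm tall, bystander. Origin: centre of its underside.
- jar: Terracotta-coloured jar, 72 mm across, 100 mm tall, bystander. Origin: centre of its underside.
There are look-alikes about, which are no part of the job. Of the things like the rule, leave any that is green or yellow; of the rest the smaller one is meant.

How it is judged:
By the outcome, as a careful person would: the job done as asked, in the order asked, and still so for the second after the job is handed in, with the robot touching nothing.
It also fails if it takes over 61 s, if anything falls off the work surface, if the arm or the gripper's body presses on something with over 40 N, if the wrist force passes 120 N, or if a joint passes its speed limit or range.

## Robot

A 6-joint arm with a two-finger parallel gripper is mounted at the origin on the work surface. World frame = base frame: x ahead of the robot, y to its left, z up, the work surface at z = 0. Lengths are in m, angles in degrees, forces in N, time in s.
With the tool pointing down it reaches from about 0.3 to 0.75 m from the base axis. Payload 8.5 kg.
Tool frame: the origin (TCP) lies on the centre line of the jaws, within the pads' length; the fingertips stand 14 mm ahead of it and the grasp point (between the pads) lies 5 mm behind it; z points along the fingers, x is the direction in which the jaws open and shut, and the axes are right-handed (so a half turn about z gives the same grasp; the last joint's range is limited). The gripper opens to 85 mm and grips with 20 to 120 N. Pads are 22 mm wide; open, the fingers measure 114 mm over their backs; the gripper's body (76 mm by 85 mm) begins 54 mm behind the grasp point. The pads swing forward as they close: fully open they stand 13 mm farther back than shut.
Start: joints at [-80.117, 21.807, 74.336, -0, 83.858, -12.336], TCP at [0.208, -0.509, 0.245] pointing down, gripper open.
Joint ranges: [-178.18, 178.18], [-50.72, 133.34], [12.68, 142.11], [-81.47, 261.47], [9.98, 163.14], [-165.26, 165.26]. Speed limits (degrees/s): [136.94, 136.94, 180, 180, 180, 180].

## Interface

Orientations are given as a 3x3 rotation matrix whose columns are the frame's x, y, z axes.
In Python, from rig import * gives the robot as it stands.
- The arm moves only by the shell command python3 -m crank 'ROWS' [FORCE]. ROWS is JSON, one flat list of numbers, 7 for each row, row after row: the turn, a rotation vector about the world's x, y, z in rad, then the shift along the world's x, y, z in m, then the opening in per cent of the stroke, from 0 (shut) to 100 (fully open). A call has 1 to 20 rows; each row shifts and turns the commanded pose from where the row before left it; what a row does not reach is not made up. A row lasts 1/10 s, in which the tool goes at most 50 mm and 8.59 degrees, less where a joint would pass 70% of its speed; a pose out of reach is approached as far as the arm can. A call is refused whole if a number of a shift passes 0.05 or a number of a turn 0.15, either way. A call with a gripper value outside its range is refused whole. The fingers move at their own pace and stop on an object; FORCE is the grip in N (left out, the last holds). Time passes only in rows, so rows that do not move let the fingers close. It gives the time, the measured TCP pose, the force and the opening at its end, in the units of the state.
- observe(): the state, without advancing time (a new reading comes with each control period).
- get_image(name): name is "scene" or "top"; returns a dict with "frame" (400x640x3 uint8, red, green, blue), "fov_y" (degrees; the focal length in pixels is half the picture's height over the tangent of half this angle, whatever the lens; pixels are square), "cx", "cy" (the principal point, pixels), "k1" (the pictures are not rectified: a ray, as slopes to the right and down, at radius r is drawn at 1 + k1 r^2 times it, then the intrinsics apply), "world_to_cam" (4x4, takes a point from world to camera coordinates). Camera axes: x right, y up, looking along -z (the intrinsics and any distortion apply to the point x, -y, -z); pixel columns grow to the right and rows downward; lengths in m; the calibration is good to about 2 mm. A picture is of the moment at which its call begins. There is no depth.
- close_job(): hands the job in, once; it reports no verdict.
The state is a dict: "time_s": time; "q": joint angles; "qvel": joint speeds; "joint_efforts": joint torques, N m; "position": TCP position; "tool_rot": TCP orientation; "ft_force": force on the tool from outside, world axes, zero at the start; "wrist_torque": the same for the moment, N m; "grip_width": finger opening in m.
Only numpy, scipy, OpenCV 4.12 (cv2) and the standard library are available. Lean on these libraries where they do the work, as an engineer would, in place of code of your own. Each camera call takes 0.05 s, during which the arm holds its last target. There are 200 camera calls.

## Working session

There is one attempt and no reset: what is moved stays moved. The work goes in short steps, Python scripts to look and compute and a shell command to move; the robot and the scene stay as the last step left them, time stands still between calls to the robot, and variables do not carry over. Pictures are saved under pics/ and viewed, about 8 in all and at most 12, crops included, and the job is handed in when it is done.

```bash
ls; mkdir -p pics; cat > h.py <<'E'
from rig import *
import numpy as np, cv2
def snap(n,f=None):
    d=get_image(n)
    if f: cv2.imwrite(f,cv2.cvtColor(d["frame"],cv2.COLOR_RGB2BGR))
    return d
def cam(d):
    f=200/np.tan(np.radians(d["fov_y"]/2)); return f
def ray(d,u,v):
    f=cam(d); x=(u-d["cx"])/f; y=(v-d["cy"])/f
    X,Y=x,y
    for _ in range(30):
        s=1+d["k1"]*(X*X+Y*Y); X,Y=x/s,y/s
    T=np.array(d["world_to_cam"]); R=T[:3,:3]
    return -R.T@T[:3,3], R.T@np.array([X,-Y,-1])
def plane(d,u,v,z):
    o,r=ray(d,u,v); return o+r*(z-o[2])/r[2]
def tri(d1,p1,d2,p2):
    o1,r1=ray(d1,*p1); o2,r2=ray(d2,*p2)
    s=np.linalg.lstsq(np.c_[r1,-r2],o2-o1,rcond=None)[0]
    a,b=o1+s[0]*r1,o2+s[1]*r2; return (a+b)/2,np.linalg.norm(a-b)
def proj(d,p):
    T=np.array(d["world_to_cam"]); c=T[:3,:3]@np.array(p)+T[:3,3]
    x,y=c[0]/-c[2],-c[1]/-c[2]; s=1+d["k1"]*(x*x+y*y); f=cam(d)
    return d["cx"]+f*x*s,d["cy"]+f*y*s
E
python3 - <<'E'
from h import *
for n in("scene","top"):
    d=snap(n,f"pics/{n}0.png"); print(n,d["fov_y"],d["cx"],d["cy"],d["k1"],np.round(ray(d,320,200),3).tolist())
print(observe())
E
```

```text
pics
scene 50.15235470733694 319.74687407865895 202.22703816953918 -0.035877318869114064 [[0.953, -0.405, 0.896], [-0.42, 0.313, -0.852]]
top 42.24292229803544 315.66549506565053 196.4272587774933 -0.15203602450459905 [[0.475, -0.074, 1.426], [0.023, -0.025, -0.999]]
{'time_s': 0.1, 'q': array([-8.01186139e+01,  2.18382476e+01,  7.43773507e+01,  4.63764245e-04,
        8.38577595e+01, -1.23352302e+01]), 'qvel': array([-0.01507779, -0.05798496, -0.12721251,  0.08361281,  0.05475394,
       -0.00803168]), 'joint_efforts': array([ 3.44644519e-03, -4.49224091e+01, -2.31654596e+01, -1.74397856e-04,
        3.65435437e-03,  4.96828903e-06]), 'position': array([ 0.2079247 , -0.50893703,  0.24478104]), 'tool_rot': array([[ 3.78108343e-01, -9.25761328e-01, -2.11788576e-04],
       [-9.25760509e-01, -3.78108298e-01,  1.26272164e-03],
       [-1.24905788e-03, -2.81380086e-04, -9.99999180e-01]]), 'ft_force': array([-0.26817956, -0.34665187, -0.32719474]), 'wrist_torque': array([-0.03974863,  0.04830176,  0.01509322]), 'grip_width': 0.08543100956763072}
```

View pics/scene0.png

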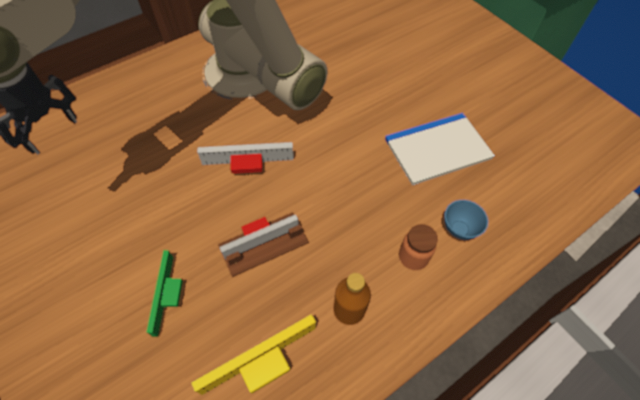

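View pics/top0.png

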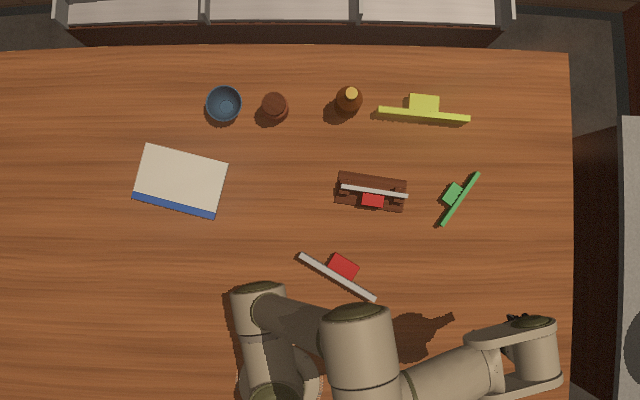

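Things like the rule: the red-handled bar in the rack (top image 373,192), a longer red-handled bar standing free (338,275), green (457,200) and yellow (425,108). The rack one is red-handled, shorter (about 67 px against 91 px) and in the rack, so it is the one meant. The board's blue side is at (175,205). I'll confirm with a crop and measure.

```bash
cat > m0.py <<'E'
from h import *
S=snap("scene");T=snap("top")
def crop(d,x0,y0,x1,y1,w):
    c=d["frame"][y0:y1,x0:x1,::-1]; return cv2.resize(c,(w,int(w*(y1-y0)/(x1-x0))),interpolation=cv2.INTER_CUBIC)
a=crop(T,290,160,420,310,395); b=crop(S,190,130,320,280,395)
cv2.imwrite("pics/c1.png",np.hstack([a,b]))
def masks(d):
    h=cv2.cvtColor(d["frame"],cv2.COLOR_RGB2HSV); H,s,v=h[...,0],h[...,1],h[...,2]
    return dict(grey=(s<60)&(v>90),red=((H<6)|(H>174))&(s>180)&(v>110),blue=(H>105)&(H<125)&(s>150)&(v>80))
for n,d in(("scene",S),("top",T)):
    for k,m in masks(d).items():
        c,_=cv2.findContours(m.astype(np.uint8),0,2)
        for q in c:
            if cv2.contourArea(q)>60:
                r=cv2.minAreaRect(q); print(n,k,int(cv2.contourArea(q)),np.round(r[0]),np.round(cv2.boxPoints(r),1).tolist())
E
python3 m0.py
```

```text
scene grey 65 [565. 387.] [[554.5999755859375, 394.29998779296875], [570.5, 374.3999938964844], [576.0999755859375, 378.8999938964844], [560.2000122070312, 398.79998779296875]]
scene grey 8764 [579. 350.] [[465.5, 392.70001220703125], [638.5999755859375, 243.5], [693.2000122070312, 306.79998779296875], [520.0999755859375, 456.0]]
scene grey 919 [260. 237.] [[219.10000610351562, 246.5], [295.20001220703125, 213.89999389648438], [300.70001220703125, 226.60000610351562], [224.5, 259.20001220703125]]
scene grey 1101 [603. 224.] [[564.4000244140625, 250.39999389648438], [630.5, 186.39999389648438], [641.4000244140625, 197.60000610351562], [575.2999877929688, 261.70001220703125]]
scene grey 1162 [245. 153.] [[197.6999969482422, 147.10000610351562], [291.3999938964844, 141.89999389648438], [292.3999938964844, 158.6999969482422], [198.6999969482422, 163.89999389648438]]
scene grey 3915 [441. 149.] [[386.70001220703125, 141.10000610351562], [479.1000061035156, 110.30000305175781], [494.5, 156.5], [402.1000061035156, 187.3000030517578]]
scene red 197 [255. 225.] [[240.6999969482422, 226.699996
[... 1242 characters left out ...]
6999969482422, 97.69999694824219], [229.1999969482422, 114.80000305175781], [215.89999389648438, 117.4000015258789]]
top grey 64 [513.   9.] [[510.29998779296875, 0.10000000149011612], [514.7000122070312, -0.30000001192092896], [516.0999755859375, 18.899999618530273], [511.70001220703125, 19.200000762939453]]
top grey 2898 [427.  12.] [[359.0, 0.0], [495.0, 0.0], [495.0, 24.0], [359.0, 24.0]]
top grey 2787 [274.  10.] [[200.0, 0.0], [348.0, 0.0], [348.0, 21.0], [200.0, 21.0]]
top grey 2954 [124.  14.] [[51.0, 0.0], [197.0, 0.0], [197.0, 28.0], [51.0, 28.0]]
top red 375 [343. 266.] [[326.5, 265.8999938964844], [334.8999938964844, 251.8000030517578], [359.5, 266.5], [351.0, 280.6000061035156]]
```

View pics/c1.png

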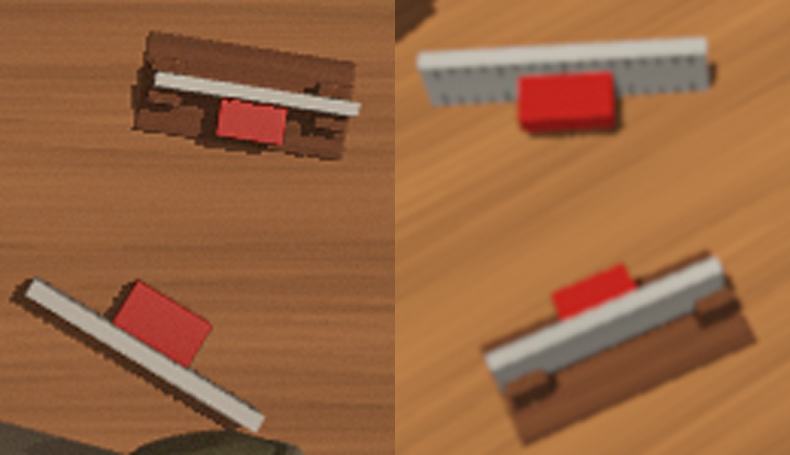

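The crop confirms it: the shorter red-handled rule is the one standing in the dark rack, handle towards the robot. The longer free-standing bar (338,275) is the look-alike.

```bash
cat > m1.py <<'E'
from h import *
S=snap("scene");T=snap("top")
# rule top edge on handle side
A,ea=tri(T,(340.4,187.9),S,(295.2,213.9)); B,eb=tri(T,(406.8,198.3),S,(219.1,246.5))
print("rule ends",A.round(4),ea.round(4),B.round(4),eb.round(4),np.linalg.norm(A-B).round(4))
y=(A-B)[:2]/np.linalg.norm((A-B)[:2]); print("yaw of y axis",np.degrees(np.arctan2(y[1],y[0])))
for z in(.06,):
    l,r=plane(T,340.75,185.5,z),plane(T,407.15,195.9,z); print("plane mid",((l+r)/2).round(4),np.linalg.norm(l-r).round(4),np.degrees(np.arctan2(*(l-r)[1::-1])).round(2))
# red handle in both
def bl(d,lo,hi,roi,smin=120):
    h=cv2.cvtColor(d["frame"],cv2.COLOR_RGB2HSV); m=((h[...,0]>=lo)&(h[...,0]<=hi)&(h[...,1]>smin)&(h[...,2]>50))
    z=np.zeros_like(m); x0,y0,x1,y1=roi; z[y0:y1,x0:x1]=m[y0:y1,x0:x1]
    c=max(cv2.findContours(z.astype(np.uint8),0,1)[0],key=cv2.contourArea); r=cv2.minAreaRect(c); return cv2.boxPoints(r),c[:,0]
bt,ct=bl(T,100,130,(120,180,230,225)); bs,cs=bl(S,100,130,(380,105,475,150))
print("blue top",bt.round(1).tolist(),"\nblue scene",bs.round(1).tolist())
rt,_=bl(T,0,6,(358,185,390,210),170); print("handle top box",rt.round(1).tolist())
for p in rt: print(plane(T,*p,.048).round(4))
for p in bt: print("z15",plane(T,*p,.015).round(4),"z0",plane(T,*p,0).round(4))
for p in bs: print("S z15",plane(S,*p,.015).round(4))
for p in [(145.5,141.2),(228.2,163.1)]: print("top corner far",plane(T,*p,.015).round(4))
for n,p in dict(rackL=(338,172),rackR=(407,180),rackRb=(402,213),rackLb=(334,206),decA=(299,254),decB=(375,299)).items(): print(n,plane(T,*p,.008).round(3))
E
python3 m1.py
```

```text
rule ends [ 0.5385 -0.1635  0.0573] 0.0019 [ 0.5115 -0.342   0.0568] 0.0037 0.1805
yaw of y axis 81.38329771639943
plane mid [ 0.5319 -0.2521  0.06  ] 0.1792 81.42
blue top [[159.6999969482422, 205.1999969482422], [161.3000030517578, 198.8000030517578], [200.10000610351562, 208.5], [198.5, 214.89999389648438]] 
blue scene [[385.20001220703125, 136.3000030517578], [462.0, 112.80000305175781], [463.29998779296875, 117.0], [386.5, 140.5]]
handle top box [[360.3999938964844, 204.3000030517578], [362.20001220703125, 191.5], [384.29998779296875, 194.60000610351562], [382.5, 207.5]]
[ 0.4958 -0.2169  0.048 ]
[ 0.5302 -0.2218  0.048 ]
[ 0.5221 -0.2812  0.048 ]
[ 0.4876 -0.2763  0.048 ]
z15 [0.4914 0.331  0.015 ] z0 [0.4916 0.3353 0.    ]
z15 [0.5089 0.3267 0.015 ] z0 [0.5093 0.331  0.    ]
z15 [0.4829 0.218  0.015 ] z0 [0.483  0.2212 0.    ]
z15 [0.4655 0.2223 0.015 ] z0 [0.4654 0.2254 0.    ]
S z15 [0.457  0.1768 0.015 ]
S z15 [0.5149 0.4091 0.015 ]
S z15 [0.528  0.4008 0.015 ]
S z15 [0.4699 0.1703 0.015 ]
top corner far [0.6685 0.3745 0.015 ]
top corner far [0.6076 0.1419 0.015 ]
rackL [ 0.585 -0.159  0.008]
rackR [ 0.564 -0.35   0.008]
rackRb [ 0.473 -0.336  0.008]
rackLb [ 0.492 -0.148  0.008]
decA [ 0.36  -0.053  0.008]
decB [ 0.236 -0.262  0.008]
```

```bash
python3 -m crank '[0,0,-0.1344,0.024,0.027,-0.0045,100, 0,0,-0.1344,0.024,0.027,-0.0045,100, 0,0,-0.1344,0.024,0.027,-0.0045,100, 0,0,-0.1344,0.024,0.027,-0.0045,100, -0.0218,-0.1438,0,0.024,0.027,-0.0045,100, -0.0218,-0.1438,0,0.024,0.027,-0.0045,100, -0.0218,-0.1438,0,0.024,0.027,-0.0045,100, -0.0218,-0.1438,0,0.024,0.027,-0.0045,100, -0.0218,-0.1438,0,0.024,0.027,-0.0045,100, -0.0218,-0.1438,0,0.024,0.027,-0.0045,100, 0,0,0,0,0,0,100, 0,0,0,0,0,0,100]' 60
cat > goal.py <<'E'
from h import *
from scipy.spatial.transform import Rotation as Ro
def goal(p,yaw,tilt):
    "yaw: rule y-axis angle deg; tilt: forward lean deg. prints shift and turn left"
    a=np.radians(yaw); y=np.array([np.cos(a),np.sin(a),0]); x=np.array([y[1],-y[0],0]); t=np.radians(tilt)
    z=np.sin(t)*x-np.cos(t)*np.array([0,0,1]); R=np.c_[-y,np.cross(z,-y),z]
    s=observe(); q=s["position"]; w=Ro.from_matrix(R@np.array(s["tool_rot"]).T).as_rotvec()
    print("shift",(np.array(p)-q).round(4),"turn",w.round(4),"t",round(s["time_s"],2),"F",s["ft_force"].round(1),"w",round(s["grip_width"],4))
E
python3 -c "
from goal import *
goal((.4475,-.239,.088),81.4,50); print(observe()['q'].round(1))"
```

```text
time_s: 1.5
position: [0.4388, -0.2513, 0.2029]
tool_rot: [[-0.137, -0.686, 0.714], [-0.991, 0.097, -0.097], [-0.003, -0.721, -0.693]]
ft_force: [-0.4, -0.9, 0.7]
grip_width: 0.0854
shift [ 0.0087  0.0123 -0.1149] turn [-0.0126 -0.0664 -0.0127] t 1.5 F [-0.4 -0.9  0.7] w 0.0854
[-60.4  10.8 114.2  61.2  40.9  -5.9]
```

```bash
python3 -m crank '[-0.0126,-0.0664,-0.0127,0.003,0.004,-0.038,100, 0,0,0,0.003,0.004,-0.038,100, 0,0,0,0.003,0.004,-0.038,100, 0,0,0,0,0,0,100, 0,0,0,0,0,0,100]'
python3 -c "
from goal import *
goal((.5081,-.2484,.0368),81.4,50); print(observe()['q'].round(1))
a=snap('scene')['frame'][100:300,150:390,::-1];b=snap('top')['frame'][150:350,280:520,::-1]
cv2.imwrite('pics/c2.png',cv2.resize(np.hstack([a,b]),(798,332),interpolation=2))"
```

```text
time_s: 2.0
position: [0.4491, -0.2409, 0.1103]
tool_rot: [[-0.136, -0.649, 0.749], [-0.991, 0.095, -0.097], [-0.008, -0.755, -0.656]]
ft_force: [0.2, 0.1, 0.0]
grip_width: 0.0852
shift [ 0.059  -0.0075 -0.0735] turn [-0.0104 -0.016  -0.0137] t 2.0 F [0.2 0.1 0. ] w 0.0852
[-59.1  24.1 123.   93.5  36.4 -43.5]
```

View pics/c2.png

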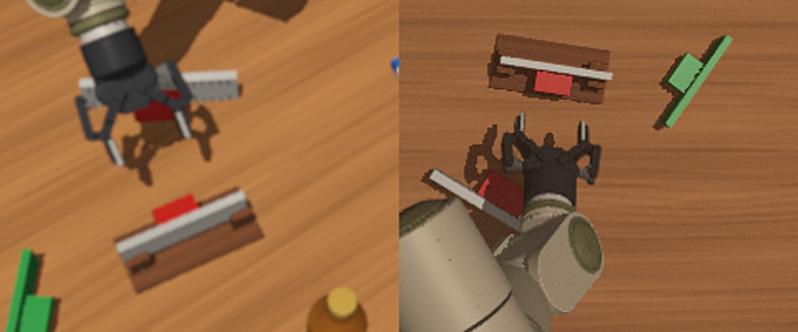

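The gripper stands in front of the rack, aimed at the red handle, and clear of the look-alike. I'll go in along the tool axis.

```bash
python3 -m crank '[-0.005,-0.008,-0.007,0,0,-0.011,100, -0.005,-0.008,-0.007,0,0,-0.011,100, 0,0,0,0.0148,-0.0019,-0.0129,100, 0,0,0,0.0148,-0.0019,-0.0129,100, 0,0,0,0,0,0,100,0,0,0,0,0,0,100]'
python3 -c "
from goal import *
goal((.5081,-.2484,.0368),81.4,50); print(observe()['q'].round(1))"
```

```text
time_s: 2.7
position: [0.4784, -0.2439, 0.0632]
tool_rot: [[-0.149, -0.634, 0.758], [-0.989, 0.094, -0.116], [0.002, -0.767, -0.641]]
ft_force: [0.6, 1.3, -0.2]
grip_width: 0.0854
shift [ 0.0297 -0.0045 -0.0264] turn [ 0.0021  0.0014 -0.0003] t 2.7 F [ 0.6  1.3 -0.2] w 0.0854
[-55.1  32.9 122.3 110.8  36.5 -59.5]
```

```bash
python3 -m crank '[0,0,0,0.0149,-0.0022,-0.0132,100, 0,0,0,0.0149,-0.0022,-0.0132,100, 0,0,0,0,0,0,100, 0,0,0,0,0,0,0, 0,0,0,0,0,0,0, 0,0,0,0,0,0,0, 0,0,0,0,0,0,0, 0,0,0,0,0,0,0]' 80
python3 -c "
from goal import *
goal((.5081,-.2484,.0368),81.4,50); print(observe()['q'].round(1))
a=snap('scene')['frame'][160:300,180:350,::-1];b=snap('top')['frame'][150:290,310:480,::-1]
cv2.imwrite('pics/c3.png',cv2.resize(np.hstack([a,b]),(798,328),interpolation=2))"
```

```text
time_s: 3.5
position: [0.5074, -0.2484, 0.0367]
tool_rot: [[-0.15, -0.635, 0.758], [-0.989, 0.095, -0.116], [0.002, -0.767, -0.642]]
ft_force: [-6.9, -1.8, 7.2]
grip_width: 0.0583
shift [ 0.0007 -0.      0.0001] turn [0.0021 0.0008 0.0006] t 3.5 F [-6.9 -1.8  7.2] w 0.0583
[-51.8  37.6 119.  116.3  35.7 -62.4]
```

View pics/c3.png

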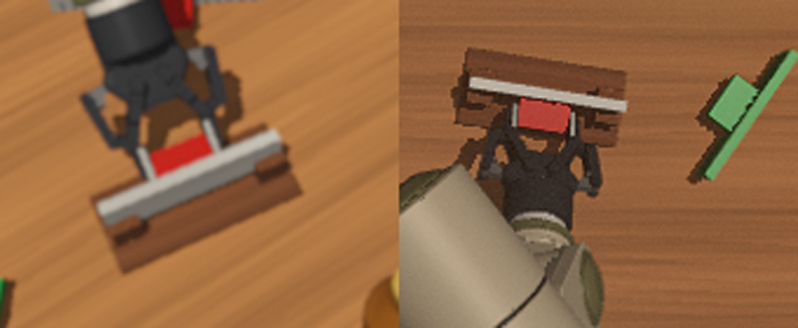

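```bash
python3 -m crank '[0,0,0,-0.001,0,0.012,0, 0,0,0,0,0,0.02,0, 0,0,0,0,0,0.03,0, 0,0,0,0,0,0.03,0, 0,0,0,0,0,0.03,0, 0,0,0,0,0,0.03,0, 0,0,0,0,0,0,0]'
python3 -c "
from goal import *
goal((.48,0.01,.25),81.4,-40); print(observe()['q'].round(1))
a=snap('scene')['frame'][60:300,120:390,::-1];b=snap('top')['frame'][110:350,280:550,::-1]
cv2.imwrite('pics/c4.png',cv2.resize(np.hstack([a,b]),(798,355),interpolation=2))"
```

```text
time_s: 4.3
position: [0.5068, -0.2486, 0.1912]
tool_rot: [[-0.151, -0.633, 0.759], [-0.989, 0.092, -0.119], [0.006, -0.769, -0.64]]
ft_force: [0.1, 0.1, -3.3]
grip_width: 0.0589
shift [-0.0268  0.2586  0.0588] turn [ 0.2407  1.5565 -0.0036] t 4.3 F [ 0.1  0.1 -3.3] w 0.0589
[-51.8  17.1 110.8  73.1  33.2 -11.1]
```

View pics/c4.png

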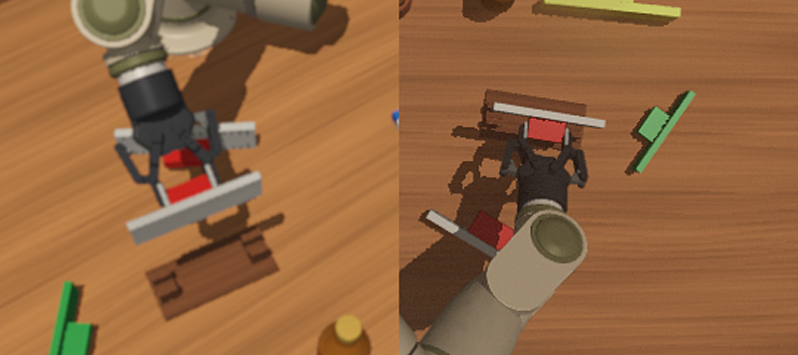

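The rule is out of the rack and hangs level in the jaws. Now I'll turn it flat and carry it towards the gap.

```bash
python3 -m crank '[0.02,0.13,0,-0.002,0.01,0.02,0, 0.02,0.13,0,-0.002,0.02,0.02,0, 0.02,0.13,0,-0.002,0.022,0.01,0, 0.02,0.13,0,-0.002,0.022,0.005,0, 0.02,0.13,0,-0.002,0.022,0,0, 0.02,0.13,0,-0.002,0.022,0,0, 0.02,0.13,0,-0.002,0.022,0,0, 0.02,0.13,0,-0.002,0.022,0,0, 0.02,0.13,0,-0.002,0.022,0,0, 0.02,0.13,0,-0.002,0.022,0,0, 0.02,0.13,0,-0.002,0.022,0,0, 0.02,0.13,0,-0.002,0.022,0,0, 0,0,0,0,0,0,0, 0,0,0,0,0,0,0]'
python3 -c "
from goal import *
goal((.48,0.01,.2),78,-40); print(observe()['q'].round(1))"
```

```text
time_s: 5.8
position: [0.4915, -0.0165, 0.2146]
tool_rot: [[-0.162, -0.871, -0.463], [-0.986, 0.12, 0.119], [-0.048, 0.476, -0.878]]
ft_force: [0.2, -0.2, -2.4]
grip_width: 0.0587
shift [-0.0115  0.0265 -0.0146] turn [-0.01    0.2072 -0.0412] t 5.8 F [ 0.2 -0.2 -2.4] w 0.0587
[-15.5  30.1  70.7  -0.5 107.8  83.1]
```

```bash
python3 -m crank '[-0.005,0.103,-0.02,-0.006,0.013,-0.02,0, -0.005,0.103,-0.02,-0.006,0.013,-0.02,0, 0,0,0,0,0,-0.02,0, 0,0,0,0,0,-0.02,0, 0,0,0,0,0,0,0, 0,0,0,0,0,0,0]'
cat > look.py <<'E'
from goal import *
import sys
yaw,tilt=float(sys.argv[1]),float(sys.argv[2]); goal((.48,.01,.05),yaw,tilt)
S,T=snap('scene'),snap('top'); u,v=map(int,proj(T,(.48,.01,.1))); a,b=map(int,proj(S,(.48,.01,.1)))
c=lambda d,u,v:d['frame'][max(0,v-70):v+70,max(0,u-85):u+85,::-1]
cv2.imwrite(sys.argv[3],cv2.resize(np.hstack([c(S,a,b),c(T,u,v)]),(798,328),interpolation=2)); print((a,b),(u,v))
E
python3 look.py 78 -40 pics/c5.png
```

```text
time_s: 6.4
position: [0.4796, 0.0087, 0.137]
tool_rot: [[-0.209, -0.752, -0.626], [-0.978, 0.161, 0.132], [0.001, 0.639, -0.769]]
ft_force: [0.5, 0.1, -1.4]
grip_width: 0.0588
shift [ 0.0004  0.0013 -0.087 ] turn [0.0023 0.0039 0.0007] t 6.4 F [ 0.5  0.1 -1.4] w 0.0588
(342, 150) (273, 209)
```

View pics/c5.png

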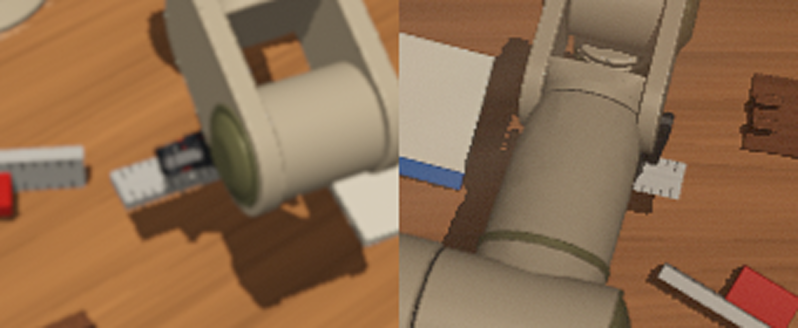

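```bash
python3 -m crank '[0,0,0,0,0,-0.03,0, 0,0,0,0,0,-0.03,0, 0,0,0,0,0,-0.025,0, 0,0,0,0,0,-0.012,0, 0,0,0,0,0,0,0, 0,0,0,0,0,0,0]'
python3 -c "
from goal import *
goal((.48,0.01,.031),78,-40)"
python3 -m crank '[0,0,0,0,0,-0.004,0, 0,0,0,0,0,-0.002,0, 0,0,0,0,0,0,0]'
```

```text
time_s: 7.1
position: [0.4803, 0.0091, 0.0406]
tool_rot: [[-0.208, -0.752, -0.625], [-0.978, 0.161, 0.131], [0.002, 0.639, -0.769]]
ft_force: [-0.1, -1.0, -2.5]
grip_width: 0.0583
shift [-0.0003  0.0009 -0.0096] turn [0.0034 0.0047 0.    ] t 7.1 F [-0.1 -1.  -2.5] w 0.0583
time_s: 7.4
position: [0.4798, 0.0093, 0.0337]
tool_rot: [[-0.208, -0.752, -0.626], [-0.978, 0.161, 0.131], [0.002, 0.64, -0.769]]
ft_force: [0.4, -0.0, -1.2]
grip_width: 0.0588
```

```bash
python3 -m crank '[0,0,0,0,0,-0.0015,0, 0,0,0,0,0,0,0]'; python3 -m crank '[0,0,0,0,0,-0.0015,0, 0,0,0,0,0,0,0]'; python3 -m crank '[0,0,0,0,0,-0.0015,0, 0,0,0,0,0,0,0]'
```

```text
time_s: 7.6
position: [0.4799, 0.0092, 0.0333]
tool_rot: [[-0.208, -0.751, -0.626], [-0.978, 0.161, 0.132], [0.002, 0.64, -0.768]]
ft_force: [0.2, -2.4, 9.5]
grip_width: 0.0588
time_s: 7.8
position: [0.4799, 0.0091, 0.0331]
tool_rot: [[-0.208, -0.751, -0.626], [-0.978, 0.16, 0.132], [0.001, 0.64, -0.768]]
ft_force: [0.5, -3.7, 19.1]
grip_width: 0.0589
time_s: 8.0
position: [0.48, 0.0091, 0.0329]
tool_rot: [[-0.208, -0.751, -0.627], [-0.978, 0.16, 0.133], [0.001, 0.641, -0.768]]
ft_force: [0.5, -5.1, 32.2]
grip_width: 0.0588
```

It is down on the counter. I'll relax the force, open, and back off along the tool axis, then straighten the tool to vertical above it.

```bash
python3 -m crank '[0,0,0,0,0,0.0035,0, 0,0,0,0,0,0,0, 0,0,0,0,0,0,50, 0,0,0,0,0,0,100, 0,0,0,0,0,0,100, 0,0,0,0,0,0,100, 0,0,0,0,0,0,100, 0,0,0,0.012,-0.0025,0.015,100, 0,0,0,0.02,-0.004,0.024,100, 0,0,0,0.025,-0.005,0.03,100, 0,0,0,0.025,-0.005,0.03,100, 0,0,0,0.025,-0.005,0.03,100, 0,0,0,0,0,0.03,100, 0,0,0,0,0,0,100]'
python3 -c "
from goal import *
goal((.45,0.02,.19),78,0)"
```

```text
time_s: 9.4
position: [0.5878, -0.0124, 0.1947]
tool_rot: [[-0.208, -0.755, -0.621], [-0.978, 0.162, 0.13], [0.003, 0.635, -0.773]]
ft_force: [-0.1, -0.3, -0.1]
grip_width: 0.0853
shift [-0.1378  0.0324 -0.0047] turn [-0.1405 -0.6734  0.0008] t 9.4 F [-0.1 -0.3 -0.1] w 0.0853
```

```bash
python3 -m crank '[-0.028,-0.135,0,-0.01,-0.02,0.01,100, -0.028,-0.135,0,-0.012,-0.03,0.01,100, -0.028,-0.135,0,-0.012,-0.03,0.01,100, -0.028,-0.135,0,-0.012,-0.03,0.01,100, -0.028,-0.135,0,-0.012,-0.03,0,100, 0,0,0,-0.012,-0.03,0,100, 0,0,0,-0.012,-0.03,0,100, 0,0,0,0,-0.03,0,100, 0,0,0,0,0,0,100, 0,0,0,0,0,0,100]'
cat > m2.py <<'E'
from goal import *
S,T=snap("scene"),snap("top")
def reg(d,f,roi):
    h=cv2.cvtColor(d["frame"],cv2.COLOR_RGB2HSV).astype(int); m=f(h[...,0],h[...,1],h[...,2]); z=np.zeros(m.shape,np.uint8); x0,y0,x1,y1=roi
    z[y0:y1,x0:x1]=m[y0:y1,x0:x1]; return max(cv2.findContours(z,0,1)[0],key=cv2.contourArea)
grey=lambda H,s,v:(s<70)&(v>85); red=lambda H,s,v:((H<7)|(H>173))&(s>150)&(v>90); blue=lambda H,s,v:(H>100)&(H<130)&(s>110)&(v>50)
bs=cv2.boxPoints(cv2.minAreaRect(reg(S,blue,(375,100,480,150)))); bt=cv2.boxPoints(cv2.minAreaRect(reg(T,blue,(115,170,235,230))))
print("S blue",bs.round(1).tolist()); print([plane(S,*p,.015).round(4).tolist() for p in bs])
print("T blue",bt.round(1).tolist()); print([plane(T,*p,.015).round(4).tolist() for p in bt])
for n,d,g in(("T",T,(230,170,325,250)),("S",S,(290,110,390,215))):
    r=cv2.minAreaRect(reg(d,red,g)); b=cv2.boxPoints(r); print(n,"red",b.round(1).tolist(),[plane(d,*p,.047).round(4).tolist() for p in b])
    r=cv2.minAreaRect(reg(d,lambda H,s,v:grey(H,s,v)|red(H,s,v),g)); b=cv2.boxPoints(r); print(n,"bar",b.round(1).tolist(),[plane(d,*p,.012).round(4).tolist() for p in b])
c=lambda d,u,v:d['frame'][v-65:v+65,u-85:u+85,::-1]
cv2.imwrite("pics/c6.png",cv2.resize(np.hstack([c(S,365,155),c(T,235,200)]),(798,305),interpolation=2))
goal((.48,.01,.19),78,0)
E
python3 m2.py
```

```text
time_s: 10.4
position: [0.5043, -0.2421, 0.2306]
tool_rot: [[-0.209, -0.978, -0.006], [-0.978, 0.209, 0.003], [-0.002, 0.007, -1.0]]
ft_force: [0.6, -0.1, -0.1]
grip_width: 0.0851
S blue [[385.20001220703125, 136.1999969482422], [462.3999938964844, 112.9000015258789], [463.6000061035156, 117.0999984741211], [386.3999938964844, 140.5]]
[[0.4567, 0.1769, 0.015], [0.5156, 0.4098, 0.015], [0.5289, 0.4012, 0.015], [0.4699, 0.1703, 0.015]]
T blue [[130.89999389648438, 197.3000030517578], [132.6999969482422, 190.6999969482422], [207.10000610351562, 210.60000610351562], [205.3000030517578, 217.3000030517578]]
[[0.5126, 0.4131, 0.015], [0.531, 0.4083, 0.015], [0.4772, 0.1987, 0.015], [0.4591, 0.2035, 0.015]]
T red [[263.79998779296875, 208.6999969482422], [265.1000061035156, 203.1999969482422], [286.70001220703125, 208.0], [285.3999938964844, 213.5]] [[0.483, 0.0405, 0.047], [0.4977, 0.0373, 0.047], [0.4852, -0.0203, 0.047], [0.4705, -0.0172, 0.047]]
T bar [[241.89999389648438, 208.6999969482422], [245.0, 194.5], [309.3999938964844, 208.3000030517578], [306.29998779296875, 222.5]] [[0.4831, 0.1034, 0.012], [0.5219, 0.0953, 0.012], [0.485, -0.081, 0.012], [0.4462, -0.0728, 0.012]]
S red [[328.70001220703125, 168.10000610351562], [351.5, 160.5], [354.70001220703125, 170.10000610351562], [331.8999938964844, 177.6999969482422]] [[0.4729, -0.0229, 0.047], [0.4866, 0.037, 0.047], [0.5141, 0.0256, 0.047], [0.5003, -0.0333, 0.047]]
S bar [[303.6000061035156, 177.39999389648438], [369.8999938964844, 153.10000610351562], [376.20001220703125, 170.1999969482422], [309.8999938964844, 194.5]] [[0.4402, -0.0756, 0.012], [0.4758, 0.1093, 0.012], [0.5275, 0.088, 0.012], [0.4908, -0.0917, 0.012]]
shift [-0.0246  0.2511 -0.041 ] turn [-0.0031 -0.0057 -0.0005] t 10.5 F [ 0.7 -0.  -0.3] w 0.0855
```

View pics/c6.png

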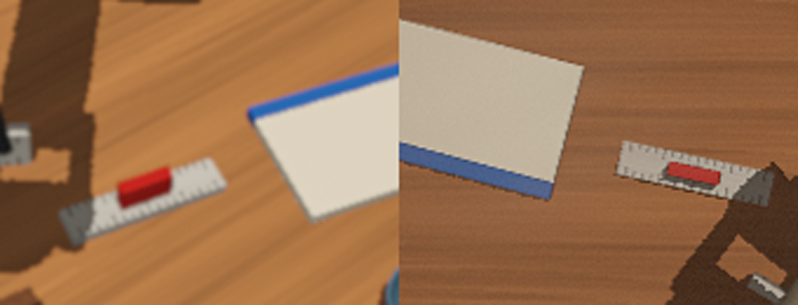

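The rule lies flat, handle up, released (top view about 275,208; centre about (0.484, 0.010)). The board's blue edge has its right corner near (215,218) in the top view. Now I'll regrasp from above.

```bash
python3 -m crank '[-0.003,-0.006,0,-0.0025,0.0315,0,100, 0,0,0,-0.0025,0.0315,0,100, 0,0,0,-0.0025,0.0315,0,100, 0,0,0,-0.0025,0.0315,0,100, 0,0,0,-0.0025,0.0315,-0.02,100, 0,0,0,-0.0025,0.0315,-0.03,100, 0,0,0,-0.0025,0.0315,-0.03,100, 0,0,0,-0.0025,0.0315,-0.03,100, 0,0,0,0,0,0,100, 0,0,0,0,0,0,100]'
python3 -c "
from goal import *
goal((.484,.0105,.033),78.2,0)"
```

```text
time_s: 11.5
position: [0.4844, 0.011, 0.1213]
tool_rot: [[-0.206, -0.979, 0.0], [-0.979, 0.206, -0.001], [0.001, -0.0, -1.0]]
ft_force: [-0.5, -0.5, 0.7]
grip_width: 0.0854
shift [-0.0004 -0.0005 -0.0883] turn [0.0006 0.0003 0.0011] t 11.5 F [-0.5 -0.5  0.7] w 0.0854
```

```bash
python3 -m crank '[0,0,0,0,0,-0.03,100, 0,0,0,0,0,-0.03,100, 0,0,0,0,0,-0.02,100, 0,0,0,0,0,-0.008,100, 0,0,0,0,0,0,100, 0,0,0,0,0,0,0, 0,0,0,0,0,0,0, 0,0,0,0,0,0,0, 0,0,0,0,0,0,0, 0,0,0,0,0,0,0]' 60
python3 -m crank '[0,0,0,0,0,0.01,0, 0,0,0,0,0,0.02,0, 0,0,0,0,0,0.03,0, 0,0,0,0,0,0.02,0, 0,0,0,0,0,0,0, 0,0,0,0,0,0,0]'
python3 -c "
from goal import *
goal((.455,.302,.113),75.7,0)"
```

```text
time_s: 12.5
position: [0.4854, 0.0095, 0.0349]
tool_rot: [[-0.208, -0.978, 0.004], [-0.978, 0.208, -0.002], [0.001, -0.004, -1.0]]
ft_force: [-1.0, -0.7, 7.8]
grip_width: 0.0591
time_s: 13.1
position: [0.4844, 0.0099, 0.1135]
tool_rot: [[-0.208, -0.978, 0.001], [-0.978, 0.208, -0.001], [0.001, -0.002, -1.0]]
ft_force: [0.0, -0.6, -3.5]
grip_width: 0.0587
shift [-0.0294  0.2921 -0.0005] turn [ 0.0009  0.0014 -0.0398] t 13.1 F [ 0.  -0.6 -3.5] w 0.0587
```

```bash
python3 -m crank '[0,0,-0.004,-0.003,0.02,0,0, 0,0,-0.004,-0.003,0.03,0,0, 0,0,-0.004,-0.003,0.03,0,0, 0,0,-0.004,-0.003,0.03,0,0, 0,0,-0.004,-0.003,0.03,0,0, 0,0,-0.004,-0.003,0.03,0,0, 0,0,-0.004,-0.003,0.03,0,0, 0,0,-0.004,-0.003,0.03,0,0, 0,0,-0.004,-0.003,0.03,0,0, 0,0,-0.004,-0.003,0.03,0,0, 0,0,0,0,0,-0.03,0, 0,0,0,0,0,-0.02,0, 0,0,0,0,0,0,0, 0,0,0,0,0,0,0]'
python3 - <<'E'
from goal import *
goal((.455,.302,.035),75.7,0)
S,T=snap("scene"),snap("top")
c=lambda d,u,v:d['frame'][v-65:v+65,u-85:u+85,::-1]
cv2.imwrite("pics/c7.png",cv2.resize(np.hstack([c(S,430,140),c(T,180,200)]),(798,305),interpolation=2))
E
```

```text
time_s: 14.5
position: [0.4545, 0.2996, 0.063]
tool_rot: [[-0.247, -0.969, -0.001], [-0.969, 0.247, -0.001], [0.001, 0.0, -1.0]]
ft_force: [0.2, -0.5, -2.1]
grip_width: 0.0586
shift [ 0.0005  0.0024 -0.028 ] turn [ 0.0014 -0.0006  0.0005] t 14.5 F [ 0.2 -0.5 -2.1] w 0.0586
```

View pics/c7.png

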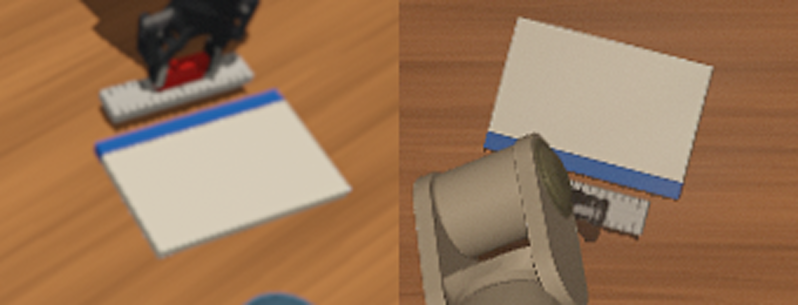

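```bash
python3 -m crank '[0,0,0,0,0,-0.015,0, 0,0,0,0,0,-0.01,0, 0,0,0,0,0,-0.002,0, 0,0,0,0,0,0,0, 0,0,0,0,0,0,0]'
python3 -m crank '[0,0,0,0.0039,-0.001,0,0, 0,0,0,0.0019,-0.0005,0,0, 0,0,0,0,0,0,0]'
python3 -m crank '[0,0,0,0.0019,-0.0005,0,0, 0,0,0,0,0,0,0]'
python3 -m crank '[0,0,0,0.0015,-0.0004,0,0, 0,0,0,0,0,0,0]'
```

```text
time_s: 15.1
position: [0.455, 0.2999, 0.037]
tool_rot: [[-0.247, -0.969, 0.002], [-0.969, 0.247, -0.0], [-0.0, -0.002, -1.0]]
ft_force: [0.8, -0.8, -2.0]
grip_width: 0.0588
time_s: 15.4
position: [0.461, 0.2982, 0.0366]
tool_rot: [[-0.248, -0.969, 0.002], [-0.969, 0.248, -0.001], [0.0, -0.002, -1.0]]
ft_force: [-0.5, 0.2, -2.5]
grip_width: 0.0587
time_s: 15.6
position: [0.4626, 0.2977, 0.0365]
tool_rot: [[-0.247, -0.969, 0.001], [-0.969, 0.247, -0.001], [0.0, -0.001, -1.0]]
ft_force: [0.0, 0.2, -2.1]
grip_width: 0.0587
time_s: 15.8
position: [0.4638, 0.2974, 0.0364]
tool_rot: [[-0.247, -0.969, 0.001], [-0.969, 0.247, -0.001], [0.001, -0.001, -1.0]]
ft_force: [1.1, 0.3, -1.9]
grip_width: 0.0587
```

```bash
for i in 1 2 3; do python3 -m crank '[0,0,0,0.0012,-0.0003,0,0, 0,0,0,0,0,0,0]' | grep -E "pos|force|rot"; done
```

```text
position: [0.464, 0.2973, 0.0363]
tool_rot: [[-0.248, -0.969, -0.002], [-0.969, 0.248, -0.001], [0.001, 0.001, -1.0]]
ft_force: [-4.4, 2.7, 0.2]
position: [0.4641, 0.2972, 0.0361]
tool_rot: [[-0.247, -0.969, -0.004], [-0.969, 0.247, -0.001], [0.001, 0.004, -1.0]]
ft_force: [-8.3, 3.2, 1.5]
position: [0.4643, 0.2971, 0.036]
tool_rot: [[-0.247, -0.969, -0.006], [-0.969, 0.247, -0.0], [0.002, 0.006, -1.0]]
ft_force: [-12.6, 5.4, 3.5]
```

It has met the board. I'll set it down and press a little more so its face lines up.

```bash
python3 -m crank '[0,0,0,-0.0019,0.0005,0,0, 0,0,0,0,0,-0.0015,0, 0,0,0,0,0,-0.001,0, 0,0,0,0,0,0,0]'
python3 -m crank '[0,0,0,0.0015,-0.0004,0,0, 0,0,0,0.0015,-0.0004,0,0, 0,0,0,0.001,-0.0002,0,0, 0,0,0,0,0,0,0]'
python3 -c "
from goal import *
goal((.464,.297,.035),75.7,0);print(observe()['wrist_torque'])"
```

```text
time_s: 16.8
position: [0.464, 0.2972, 0.0351]
tool_rot: [[-0.247, -0.969, -0.002], [-0.969, 0.247, -0.001], [0.001, 0.002, -1.0]]
ft_force: [-12.2, 0.3, 15.2]
grip_width: 0.0586
time_s: 17.2
position: [0.4644, 0.2971, 0.0352]
tool_rot: [[-0.247, -0.969, -0.009], [-0.969, 0.247, 0.0], [0.002, 0.009, -1.0]]
ft_force: [-28.1, 6.5, 25.9]
grip_width: 0.0586
shift [-0.0004 -0.0001 -0.0002] turn [-0.0003 -0.0094  0.0004] t 17.2 F [-28.1   6.5  25.9] w 0.0586
[ 1.42067772  4.50782466 -0.24974683]
```

```bash
python3 -m crank '[0,0,0,-0.002,0.0005,0.002,0, 0,0,0,0,0,0,0, 0,0,0,0,0,0,30, 0,0,0,0,0,0,85, 0,0,0,0,0,0,100, 0,0,0,0,0,0,100, 0,0,0,0,0,0,100, 0,0,0,0,0,0.02,100, 0,0,0,0,0,0.03,100, 0,0,0,0,0,0.04,100, 0,0,0,0,0,0.04,100, 0,0,0,0,-0.03,0.03,100, 0,0,0,0,-0.045,0,100, 0,0,0,0,-0.045,0,100, 0,0,0,0,-0.045,0,100, 0,0,0,0,-0.045,0,100, 0,0,0,0,-0.045,0,100, 0,0,0,0,-0.045,0,100, 0,0,0,0,0,0,100, 0,0,0,0,0,0,100]'
cat > m3.py <<'E'
from goal import *
S,T=snap("scene"),snap("top")
def reg(d,f,roi):
    h=cv2.cvtColor(d["frame"],cv2.COLOR_RGB2HSV).astype(int); m=f(h[...,0],h[...,1],h[...,2]); z=np.zeros(m.shape,np.uint8); x0,y0,x1,y1=roi
    z[y0:y1,x0:x1]=m[y0:y1,x0:x1]; return max(cv2.findContours(z,0,1)[0],key=cv2.contourArea)
red=lambda H,s,v:((H<7)|(H>173))&(s>150)&(v>90); blue=lambda H,s,v:(H>100)&(H<130)&(s>110)&(v>50)
lon=lambda b:max(((b[i]-b[i-1]) for i in range(4)),key=np.linalg.norm)
for n,d,rr in(("T",T,(110,170,240,260)),("S",S,(370,80,480,160))):
    for k,f,z in(("red",red,.047),("blue",blue,.015)):
        b=cv2.boxPoints(cv2.minAreaRect(reg(d,f,rr))); P=np.array([plane(d,*p,z) for p in b]); l=lon(P)
        print(n,k,P.mean(0).round(4),"yaw",round(np.degrees(np.arctan2(l[1],l[0]))%180,2),"len",np.linalg.norm(l).round(4))
c=lambda d,u,v:d['frame'][v-50:v+50,u-65:u+65,::-1]
cv2.imwrite("pics/c8.png",cv2.resize(np.hstack([c(S,425,130),c(T,175,205)]),(798,307),interpolation=2))
E
python3 m3.py
```

```text
time_s: 19.2
position: [0.4676, -0.0044, 0.196]
tool_rot: [[-0.25, -0.968, 0.001], [-0.968, 0.25, -0.001], [0.0, -0.001, -1.0]]
ft_force: [0.0, 0.9, -0.1]
grip_width: 0.0855
T red [0.4624 0.296  0.047 ] yaw 75.5 len 0.0624
T blue [0.4952 0.3041 0.015 ] yaw 76.06 len 0.2199
S red [0.4725 0.2851 0.047 ] yaw 75.38 len 0.0681
S blue [0.4925 0.2897 0.015 ] yaw 75.82 len 0.2402
```

View pics/c8.png

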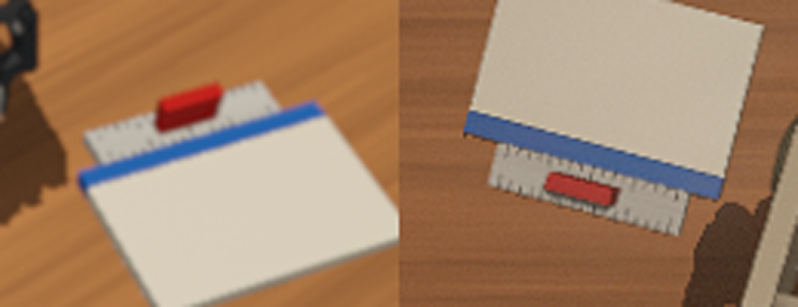

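Flush to the eye, and inside both corners (rule ends inset about 30 mm at each side). I'll check the gap numerically: the distance from the rule's outer side to the blue edge should be 40 mm along its length.

```bash
cat > m4.py <<'E'
from goal import *
for n in("top","scene"):
  F=[snap(n) for _ in range(4)]; d=F[0]; im=np.mean([f["frame"] for f in F],0).astype(np.float32)
  a=np.radians(75.8); y=np.array([np.cos(a),np.sin(a),0]); x=np.array([y[1],-y[0],0]); m=np.array([.4644,.297,.012])
  for lo,hi in((-85,-60),(-60,-35),(35,60),(60,85)):
    X=np.arange(-40,50,.5); prof=[]
    for s in X:
        uv=np.array([proj(d,m+x*s/1000+y*t/1000) for t in range(lo,hi,2)],np.float32)
        prof.append(cv2.remap(im,uv[None,:,0],uv[None,:,1],1)[0].mean(0))
    p=np.array(prof); br=p[:,2]-.45*p[:,0]   # blue high on aluminium, low on wood
    bl=p[:,2]-p[:,0]                         # blue band vs grey
    g=np.gradient(cv2.GaussianBlur(br[:,None],(1,9),0)[:,0]); h=np.gradient(cv2.GaussianBlur(bl[:,None],(1,9),0)[:,0])
    i=np.argmax(np.where((X<-10),g,-9e9)); j=np.argmax(np.where((X>8)&(X<35),h,-9e9))
    k=(X>X[j]-6)&(X<X[j]+6); print(n,(lo,hi),"outer",X[i],"blue edge",X[j],"diff",X[j]-X[i],"V near edge",p[k].mean(1).round().astype(int)[::3])
E
python3 m4.py
```

```text
top (-85, -60) outer -23.5 blue edge 17.5 diff 41.0 V near edge [147 147 138 123 113 108 106 106]
top (-60, -35) outer -23.0 blue edge 17.5 diff 40.5 V near edge [146 144 137 123 111 105 104 104]
top (35, 60) outer -23.0 blue edge 17.5 diff 40.5 V near edge [146 147 139 123 109 102 101 102]
top (60, 85) outer -23.0 blue edge 17.5 diff 40.5 V near edge [143 142 136 119 106 102 101 101]
scene (-85, -60) outer -22.5 blue edge 19.5 diff 42.0 V near edge [171 164 153 140 126 115 108 104]
scene (-60, -35) outer -22.5 blue edge 19.5 diff 42.0 V near edge [167 161 151 139 126 115 108 105]
scene (35, 60) outer -18.5 blue edge 19.5 diff 38.0 V near edge [171 164 154 142 129 119 110 106]
scene (60, 85) outer -22.0 blue edge 20.0 diff 42.0 V near edge [170 163 154 142 129 119 111 106]
```

```bash
python3 -c "
from rig import *
o=observe();print(o['time_s'],o['ft_force'],o['qvel'].round(2)); print(close_job())"
```

```text
19.7 [-0.38014657 -0.19007977 -0.07218682] [-0.26 -0.03  0.01 -0.14  0.1  -0.01]
the job is handed in; nothing more can be done
None
```

The rule is laid flat, handle up, against the board's blue edge, and the job was handed in at 19.7 s of the 61 s allowed.

**What I did:** I gripped the red handle in the rack, lifted the rule out and turned it flat in the air. I laid it on the counter between rack and board and let go. Then I regrasped it from above, lifted it about 80 mm clear while flat, set it down against the board with up to 28 N, released and withdrew.

**Last checks:**
- **Flush fit:** In the top view the rule's outer side is 40.5–41 mm from the blue edge at four places along its length; flush would be 40 mm. No gap shows between rule and board.
- **Angle:** The rule's angle is 75.4–75.5° and the blue edge's 75.8–76.1°, which agrees within the measuring noise.
- **Ends:** Both ends are about 30 mm inside the board's corners.
- **Robot:** The wrist force was about 0 with the gripper well away from the rule.

**Disagreements:**
- The scene camera gave coarser readings of 42, 42, 38 and 42 mm for that same distance. I took the 38 as an edge-detection outlier.
- The two cameras place the blue edge about 4 mm apart, so I found the final contact by force.

I did not measure the bottle, bowl and jar again, but the arm never went near them.

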